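# Clear the dial, refit the pointer knob and hold it pressed to run

### The job

A closed tin has been left on the dial of the bench speed controller: stack it squarely on top of the column of two tins like it and let go of it. Then take the pointer knob from the bench, turn it so that its D-bore matches the D-shaped spindle on the controller, push it fully home, and press it on down against the spindle's spring to the bottom of its travel; finish while still gripping the knob and keeping it pressed down. Leave the other things on the bench where they are.

Things in the scene. Friction and masses are not known exactly. Their poses are not given: they have to be found in the camera images.
- controller: grey speed controller box fixed to the bench, 170 (x) x 240 (y) x 60 tall; its flat top, 60 mm above the bench, carries the spindle at x=-10, y=-60 mm from its centre inside a ring of painted ticks; origin at the centre of its underside
- spindle_tip (a point): centre of the top end of the upright steel D-spindle on the controller: 14 mm across, standing 24 mm above the controller's top when not pressed; one side is cut to a flat 2.5 mm from the axis, facing this point's +x; 2 mm chamfer at the tip. It does not turn. z is up; the point goes down with the spindle
- spindle (a joint): how far the spindle is pressed down, m: 0 at rest, 0.006 at the bottom stop. A spring pushes it back up: 5 N to start it moving, 11 N at the stop
- knob: black plastic pointer knob, 60 g, standing on the bench, bore down: 42 mm tall, 28 wide (y) with flat parallel sides from x=-20 to x=+14 mm, then tapering to a nose at x=+36; a white line on top runs to the nose. Grip it across the flat sides (along y). Origin on the bore axis at the underside, x towards the nose, z up
- knob_bore (a point): centre of the blind end of the knob's bore, 16 mm above its underside, axes as the knob. The bore is 15 mm across, with a flat 3 mm from the axis on the nose side: it fits only with the nose where the spindle's flat faces (to about 0.15 rad). Home, this point meets spindle_tip, the underside 8 mm above the controller's top; 2 mm when pressed to the stop
- knob_nose (a point): tip of the knob's nose at its top edge, x=+36, z=42 mm in the knob's frame
- tin_loose: closed steel tin standing on the controller's top beside the spindle, 56 (x) x 90 (y) x 40 tall, about 0.15 to 0.3 kg; origin at the centre of its underside, z up. The tin to be stacked
- tin_second: upper tin of the column, same size, loose on tin_base; its top is 80 mm above the bench; origin at the centre of its underside
- tin_base: lower tin of the column, same size, loose on the bench; origin at the centre of its underside
- screwdriver: screwdriver lying on the bench between robot and controller (sizes in mm; leave alone)
- round_knob: plain round brass knob, 34 across, 22 tall, no nose and no bore: not the one to fit (sizes in mm; leave alone)
- jar: amber glass jar with a steel cap, 64 across, 85 tall (sizes in mm; leave alone)
- oil_can: steel can with a paper band, 54 across, 110 tall (sizes in mm; leave alone)
- hammer: hammer lying on the bench (sizes in mm; leave alone)
- brush: brush lying on the bench (sizes in mm; leave alone)
- oak_block: offcut of oak, 50 x 80 x 30 (sizes in mm; leave alone)
Mind the look-alikes: they are no part of the job. Leave any purple look-alike of the tin_loose alone.

How it is judged (in metres and radians):
On the way:
1. the tin from the controller stands squarely on the column and is let go, with the knob not yet on the spindle (horizontal distance between tin_loose and tin_second below 0.008 m and z of tin_loose in the frame of tin_second between 0.037 and 0.043 m and angle between the y axis of tin_loose and the y axis of tin_second, either way round below 0.12 rad and horizontal distance between tin_second and tin_base below 0.008 m and z of tin_second in the frame of tin_base between 0.037 and 0.043 m and angle between the y axis of tin_second and the y axis of tin_base, either way round below 0.12 rad and distance of tin_base from where it was at the start of the episode below 0.03 m and contact force between the fingers and tin_loose below 0.1 N and linear speed of tin_loose below 0.02 m/s and angle between tin_loose's own z axis and vertical below 0.06 rad and distance between knob_bore and spindle_tip above 0.02 m), for 0.2 s.
At the end, for the whole second after the job is handed in: Three tins in a column, each within 8 mm and 0.12 rad of the one below, base moved under 30 mm, top one released; knob upright, nose where the flat faces, home on the spindle to 2 mm in height, 3 mm sideways, spindle pressed at least 3.5 mm, fingers gripping the knob (over 2 N), at rest (horizontal distance between tin_loose and tin_second below 0.008 m and z of tin_loose in the frame of tin_second between 0.037 and 0.043 m and angle between the y axis of tin_loose and the y axis of tin_second, either way round below 0.12 rad and horizontal distance between tin_second and tin_base below 0.008 m and z of tin_second in the frame of tin_base between 0.037 and 0.043 m and angle between the y axis of tin_second and the y axis of tin_base, either way round below 0.12 rad and distance of tin_base from where it was at the start of the episode below 0.03 m and contact force between the fingers and tin_loose below 0.1 N and linear speed of each of tin_loose, knob below 0.02 m/s and angle between tin_loose's own z axis and vertical below 0.06 rad and horizontal distance between knob_bore and spindle_tip below 0.003 m and z of knob_bore in the frame of spindle_tip below 0.002 m and x of knob_nose in the frame of spindle_tip above 0.03 m and angle between the x axis of knob and the x axis of spindle_tip, either way round below 0.25 rad and angle between knob's own z axis and vertical below 0.1 rad and value of joint spindle above 0.0035 m and contact force between the fingers and knob above 2 N); the arm keeps its last pose, push and grip.
It fails at once if one of the other things on the bench is moved by more than 30 mm (distance of any of screwdriver, round_knob, jar, oil_can, hammer, brush, oak_block from where it was at the start of the episode above 0.03 m).
It also fails if it takes over 54 s, if anything falls off the work surface, if the arm or the gripper's body presses on something with over 40 N, if the wrist force passes 120 N, or if a joint passes its speed limit or range.

### The arm

A 6-joint arm with a two-finger parallel gripper is mounted at the origin on the work surface. World frame = base frame: x ahead of the robot, y to its left, z up, the work surface at z = 0. Lengths are in mm, angles in rad, forces in N, time in s.
With the tool pointing down it reaches from about 350 to 875 mm from the base axis. Payload 4.2 kg.
Tool frame: the origin (TCP) lies midway between the tips of the shut fingers; the grasp point (between the pads) lies 19 mm behind it; y points along the fingers, x is the direction in which the jaws open and shut, and the axes are right-handed (so a half turn about y gives the same grasp; the last joint's range is limited). The gripper opens to 85 mm and grips with 20 to 120 N. Pads are 22 mm wide; open, the fingers measure 114 mm over their backs; the gripper's body (76 mm by 85 mm) begins 54 mm behind the grasp point. The pads swing forward as they close: fully open they stand 13 mm farther back than shut.
Start: joints at [-1.018, 0.385, 0.008, 0, -1.194, -0.259], TCP at [181.011, -598.193, 231.312] pointing down, gripper open.
Joint ranges: [-3.14, 3.14], [-1.21, 2.06], [-1.07, 1.41], [-3.16, 2.05], [-2.99, -0.16], [-3.1, 3.1]. Speed limits (rad/s): [2.79, 2.79, 3.14, 3.14, 3.14, 3.14].

### API

Orientations are given as a unit quaternion [x, y, z, w].
In Python, from bench import read_state, get_image, job_done gives the robot as it stands.
- The arm moves only by the tool play_rows, never from a script. Its argument "series" is a list of rows, each a list of 7 numbers: the shift along the tool's x, y, z in m, then the turn, a rotation vector about the tool's x, y, z in rad, then the finger opening in m, from 0 to 0.0854. In form: [[x, y, z, wx, wy, wz, claw], ...]. A call has 1 to 10 rows; each row shifts and turns the pose as measured when the row begins, along the tool's axes as they then stand; what a row does not reach is not made up. A row lasts 1/10 s, in which the tool goes at most 50 mm and 8.59 degrees, less where a joint would pass 70% of its speed; a pose out of reach is approached as far as the arm can. A call with a gripper value outside its range is refused whole. The fingers move at their own pace and stop on an object; the grip force is fixed at half the most. Time passes only in rows, so rows that do not move let the fingers close. It gives the time, the measured TCP pose, the force and the opening at its end, in the units of the state.
- read_state(): the state, without advancing time (a new reading comes with each control period).
- get_image(name): name is "side" or "top" or "wrist"; returns a dict with "color" (384x512x3 uint8, red, green, blue), "intrinsics" (3x3 intrinsics, pixels), "origin" and "orientation" of the camera in the world. Camera axes: x right, y down, z forward; pixel columns grow to the right and rows downward; lengths in mm; the calibration is good to about 2 mm. A picture is of the moment at which its call begins. There is no depth.
- job_done(): hands the job in, once; it reports no verdict.
The state is a dict: "clock": time; "joints": joint angles; "joint_vel": joint speeds; "joint_efforts": joint torques, N m; "position": TCP position; "ee_rot": TCP orientation; "contact_force": force on the tool from outside, world axes, zero at the start; "wrist_torque": the same for the moment, N m; "gripper_width": finger opening in mm.
Only numpy, scipy, OpenCV 4.12 (cv2) and the standard library are available. Lean on these libraries where they do the work, as an engineer would, in place of code of your own. Each camera call takes 0.05 s, during which the arm holds its last target. There are 200 camera calls.

## Working session

There is one attempt and no reset: what is moved stays moved. The work goes in short steps, Python scripts to look and compute and a tool call to move; the robot and the scene stay as the last step left them, time stands still between calls to the robot, and variables do not carry over. Pictures are saved under pics/ and viewed, about 8 in all and at most 12, crops included, and the job is handed in when it is done.

Besides the shell and the picture viewer there is one more tool, called after ">>>" by a JSON object that holds its "method" and its "body". play_rows: Moves the arm, as the interface text tells. Its arguments: {"type":"object","properties":{"series":{"type":"array","items":{"type":"array","items":{"type":"number"}}}},"required":["series"]}

```bash
mkdir -p pics; ls; cat > h.py <<'E'
import numpy as np, cv2
from scipy.spatial.transform import Rotation as R
from bench import read_state, get_image, job_done
def snap(n,f):
    d=get_image(n); cv2.imwrite('pics/'+f+'.png',d['color'][:,:,::-1]); np.savez('pics/'+f+'.npz',K=d['intrinsics'],o=d['origin'],q=d['orientation']); return d
def ray(f,u,v,z):
    d=np.load('pics/'+f+'.npz'); r=R.from_quat(d['q']).apply(np.linalg.inv(d['K'])@[u,v,1]); o=d['o']; return o+r*(z-o[2])/r[2]
def proj(f,p):
    d=np.load('pics/'+f+'.npz'); c=R.from_quat(d['q']).inv().apply(np.array(p)-d['o']); c=d['K']@c; return c[:2]/c[2]
def crop(f,g,u0,v0,u1,v1,s):
    i=cv2.imread('pics/'+f+'.png')[v0:v1,u0:u1]; cv2.imwrite('pics/'+g+'.png',cv2.resize(i,None,fx=s,fy=s,interpolation=cv2.INTER_CUBIC))
E
python3 - <<'E'
from h import *
print(read_state())
for n in('top','side'):
    d=snap(n,n+'0'); print(n,d['intrinsics'],d['origin'],d['orientation'])
a=cv2.imread('pics/top0.png');cv2.imwrite('pics/top0b.png',cv2.resize(a,None,fx=1.5,fy=1.5,interpolation=cv2.INTER_CUBIC))
E
```

```text
pics
{'clock': 0.0, 'joints': array([-1.01840039e+00,  3.85549349e-01,  6.56646417e-03, -5.23382712e-04,
       -1.19401377e+00, -2.58593793e-01]), 'joint_vel': array([-0.00049164,  0.00170157, -0.00070272, -0.00058727, -0.00182142,
        0.00012741]), 'joint_efforts': array([-7.26508715e-04, -3.92285872e+01,  1.88400489e+01,  4.18620408e+00,
       -4.66934434e-03, -5.77477820e-06]), 'position': array([ 180.82938891, -597.622949  ,  230.1991051 ]), 'ee_rot': array([ 0.42082393,  0.56820851, -0.5673121 , -0.42214131]), 'contact_force': array([ 0.35287415, -0.39247769, -1.18783912]), 'wrist_torque': array([0.01348489, 0.00241645, 0.03967295]), 'gripper_width': 85.65448719555108}
top [[364.75545345   0.         251.09647357]
 [  0.         364.75545345 191.38894775]
 [  0.           0.           1.        ]] [ 373.93859981  -11.45422888 1199.11084887] [-0.6976339   0.71265323 -0.05023918  0.05392898]
side [[449.15879188   0.         249.06958083]
 [  0.         449.15879188 194.53533503]
 [  0.           0.           1.        ]] [-169.9257176  -769.6190846   832.93226839] [ 0.83074897 -0.32442299  0.15272653 -0.42577046]
```

View pics/top0b.png

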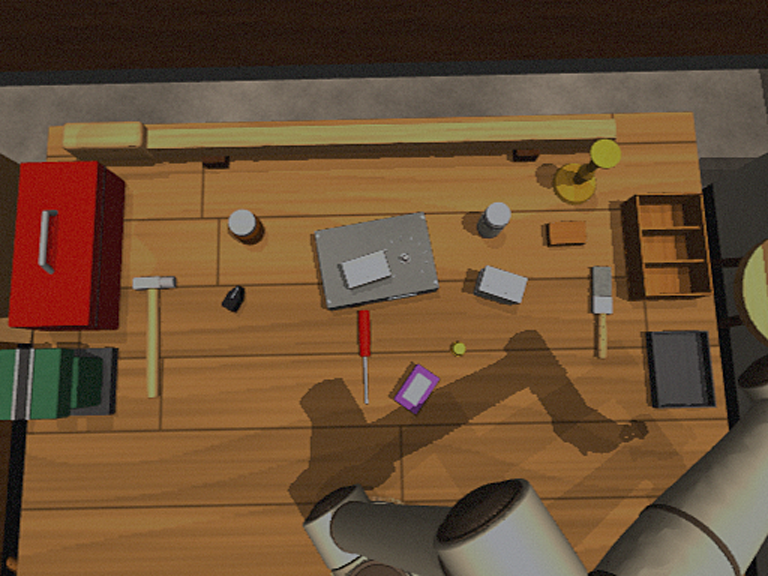

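View pics/side0.png

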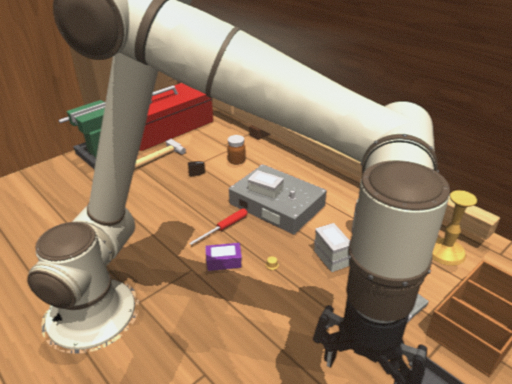

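Top view (1.5×): the tin on the controller is at (366,270), the column at (500,285), the spindle at (404,258) and the black pointer knob at (233,298). Look-alikes are the purple tin at (417,390), which I leave, and the brass round knob at (459,349), which I also leave. I choose the silver tin on the controller and the black nosed knob, and check them in one close crop.

```bash
python3 - <<'E'
from h import *
i=cv2.imread('pics/top0.png')
f=lambda u0,v0,u1,v1,s:cv2.resize(i[v0:v1,u0:u1],None,fx=s,fy=s,interpolation=cv2.INTER_CUBIC)
a=f(205,138,295,210,6)   # 540x432
b=f(312,170,356,210,6)   # 264x240
c=f(143,186,169,210,8)  # 208x192
o=np.zeros((440,800,3),np.uint8);o[:432,:540]=a;o[:240,536:800]=b;o[245:437,545:753]=c
cv2.imwrite('pics/c1.png',o)
E
```

```text
(no output)
```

View pics/c1.png

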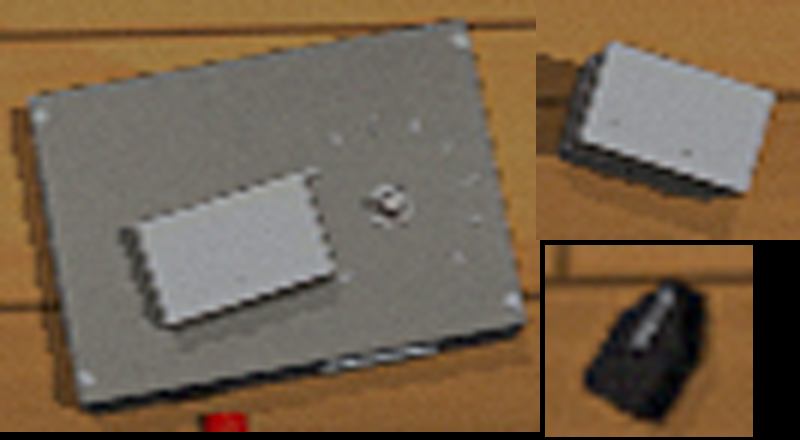

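Silver tin, spindle, plain column and nosed black knob are all confirmed. Corners were read off the crop. Now turning them into positions.

```bash
python3 - <<'E'
from h import *
def rect(n,P,z):
    p=np.array([ray('top0',*q,z)[:2] for q in P]);c=p.mean(0)
    e=(p[1]-p[0]+p[2]-p[3])/2; s=(p[3]-p[0]+p[2]-p[1])/2
    print(n,c.round(1),'long',np.hypot(*e).round(1),np.degrees(np.arctan2(e[1],e[0])).round(1),'short',np.hypot(*s).round(1),np.degrees(np.arctan2(s[1],s[0])).round(1))
A=lambda u,v:(205+u/6-.5+1/12,138+v/6-.5+1/12)
B=lambda u,v:(312+(u-536)/6-.42,170+v/6-.42)
C=lambda u,v:(143+(u-545)/8-.44,186+(v-245)/8-.44)
rect('tin',[A(135,228),A(308,172),A(335,272),A(170,326)],100)
rect('ctl',[A(32,97),A(463,20),A(522,322),A(85,402)],60)
rect('col',[B(610,42),B(776,95),B(748,192),B(580,142)],80)
print('spin',ray('top0',*A(393,201),84))
print('nose',ray('top0',*C(672,284),42),ray('top0',*C(638,347),42))
for n,p,z in(('jar',(160,147),85),('oil',(331,141),110),('block',(378,155),30),('drv',(243,208),20)):print(n,ray('top0',*p,z))
s=read_state();r=R.from_quat(s['ee_rot']);print(r.as_matrix().round(3))
d=get_image('wrist');print(d['intrinsics'],r.inv().apply(d['origin']-s['position']),(r.inv()*R.from_quat(d['orientation'])).as_matrix().round(3))
E
```

```text
tin [575.6  13.2] long 90.8 -72.9 short 53.8 -163.9
ctl [604.5  -6.7] long 234.0 -80.8 short 166.7 -170.9
col [ 541.5 -268.5] long 89.4 -108.8 short 54.1 160.8
spin [602.26731458 -67.81999501  84.        ]
nose [555.45027731 290.48592507  42.        ] [530.2151823  303.70072304  42.        ]
jar [687.06500793 276.62016303  85.        ]
oil [ 687.11479603 -256.53074178  110.        ]
block [ 659.2440425  -425.96791529   30.        ]
drv [495.19037462  20.2985994   20.        ]
[[-0.289 -0.001 -0.957]
 [ 0.957  0.002 -0.289]
 [ 0.002 -1.     0.   ]]
[[299.24913661   0.         255.90662109]
 [  0.         299.24913661 188.990486  ]
 [  0.           0.           1.        ]] [ 1.14168349e-01 -1.42441654e+02  7.97612886e+01] [[ 1.     0.001  0.   ]
 [-0.    -0.307  0.952]
 [ 0.001 -0.952 -0.307]]
```

```bash
cat >> h.py <<'E'
def plan(p,yaw,n,cl,s=None):
    s=s or read_state(); r=R.from_quat(s['ee_rot']); y=np.radians(yaw)
    T=R.from_matrix(np.c_[[np.cos(y),np.sin(y),0],[0,0,-1],[-np.sin(y),np.cos(y),0]])
    w=(T*r.inv()).as_rotvec(); d=(np.array(p)-s['position'])/1000
    print('pos',s['position'].round(1),'remain mm',(d*1e3).round(1),'rot deg',np.degrees(w).round(2),'F',s['contact_force'].round(1),'w',round(s['gripper_width'],1),'t',round(s['clock'],2))
    if n<0:return
    print('['+','.join(str([*(round(float(v),4) for v in r_.inv().apply(d/n)),*(round(float(v),4) for v in r_.inv().apply(w/n)),cl]) for r_ in (R.from_rotvec(w*k/n)*r for k in range(n)))+']')
E
python3 -c "
from h import *
plan([575,13,230],196.6,18,0.0854)"
```

```text
pos [ 180.9 -597.8  230.5] remain mm [ 3.941e+02  6.108e+02 -5.000e-01] rot deg [-4.000e-02 -1.000e-01  8.977e+01] F [ 0.4  0.6 -0. ] w 85.8 t 0.15
[[0.0261, 0.0001, -0.0308, 0.0001, -0.087, 0.0001, 0.0854],[0.0234, 0.0001, -0.0329, 0.0001, -0.087, 0.0001, 0.0854],[0.0204, 0.0001, -0.0348, 0.0001, -0.087, 0.0001, 0.0854],[0.0173, 0.0001, -0.0365, 0.0001, -0.087, 0.0001, 0.0854],[0.0141, 0.0001, -0.0379, 0.0001, -0.087, 0.0001, 0.0854],[0.0107, 0.0, -0.0389, 0.0001, -0.087, 0.0001, 0.0854],[0.0073, 0.0, -0.0397, 0.0001, -0.087, 0.0001, 0.0854],[0.0038, 0.0, -0.0402, 0.0001, -0.087, 0.0001, 0.0854],[0.0003, 0.0, -0.0404, 0.0001, -0.087, 0.0001, 0.0854],[-0.0032, 0.0, -0.0403, 0.0001, -0.087, 0.0001, 0.0854],[-0.0067, 0.0, -0.0398, 0.0001, -0.087, 0.0001, 0.0854],[-0.0101, 0.0, -0.0391, 0.0001, -0.087, 0.0001, 0.0854],[-0.0135, 0.0, -0.0381, 0.0001, -0.087, 0.0001, 0.0854],[-0.0167, 0.0, -0.0368, 0.0001, -0.087, 0.0001, 0.0854],[-0.0199, 0.0, -0.0352, 0.0001, -0.087, 0.0001, 0.0854],[-0.0229, 0.0, -0.0333, 0.0001, -0.087, 0.0001, 0.0854],[-0.0257, 0.0, -0.0312, 0.0001, -0.087, 0.0001, 0.0854],[-0.0283, 0.0, -0.0288, 0.0001, -0.087, 0.0001, 0.0854]]
```

>>> {"method": "play_rows", "body": {"series": [[0.026, 0, -0.031, 0, -0.087, 0, 0.0854], [0.023, 0, -0.033, 0, -0.087, 0, 0.0854], [0.02, 0, -0.035, 0, -0.087, 0, 0.0854], [0.017, 0, -0.037, 0, -0.087, 0, 0.0854], [0.014, 0, -0.038, 0, -0.087, 0, 0.0854], [0.011, 0, -0.039, 0, -0.087, 0, 0.0854], [0.007, 0, -0.04, 0, -0.087, 0, 0.0854], [0.004, 0, -0.04, 0, -0.087, 0, 0.0854], [0, 0, -0.04, 0, -0.087, 0, 0.0854], [-0.003, 0, -0.04, 0, -0.087, 0, 0.0854]]}}

```text
clock: 1.15
position: [400.6, -246.9, 226.9]
ee_rot: [0.132, 0.696, -0.692, -0.136]
contact_force: [0.8, 0.1, 0.7]
gripper_width: 85.6
```

```bash
python3 -c "
from h import *
plan([575,13,230],196.6,10,0.0854);print(read_state()['joints'])"
```

```text
pos [ 400.6 -246.9  226.9] remain mm [174.4 259.9   3.1] rot deg [-0.25 -0.36 38.48] F [0.8 0.1 0.7] w 85.6 t 1.15
[[-0.0065, -0.0002, -0.0306, 0.0006, -0.0672, 0.0005, 0.0854],[-0.0085, -0.0002, -0.0301, 0.0006, -0.0672, 0.0005, 0.0854],[-0.0105, -0.0003, -0.0295, 0.0006, -0.0672, 0.0005, 0.0854],[-0.0125, -0.0003, -0.0287, 0.0006, -0.0672, 0.0005, 0.0854],[-0.0144, -0.0003, -0.0278, 0.0006, -0.0672, 0.0005, 0.0854],[-0.0162, -0.0003, -0.0268, 0.0006, -0.0672, 0.0005, 0.0854],[-0.018, -0.0003, -0.0256, 0.0006, -0.0672, 0.0005, 0.0854],[-0.0197, -0.0003, -0.0244, 0.0006, -0.0672, 0.0005, 0.0854],[-0.0213, -0.0003, -0.023, 0.0006, -0.0672, 0.0005, 0.0854],[-0.0227, -0.0003, -0.0215, 0.0006, -0.0672, 0.0005, 0.0854]]
[-0.20934302  0.12696887 -0.35523838 -0.00565614 -1.09412549 -0.16994277]
```

>>> {"method": "play_rows", "body": {"series": [[-0.0065, 0, -0.031, 0, -0.067, 0, 0.0854], [-0.0085, 0, -0.03, 0, -0.067, 0, 0.0854], [-0.0105, 0, -0.0295, 0, -0.067, 0, 0.0854], [-0.0125, 0, -0.029, 0, -0.067, 0, 0.0854], [-0.0145, 0, -0.028, 0, -0.067, 0, 0.0854], [-0.016, 0, -0.027, 0, -0.067, 0, 0.0854], [-0.018, 0, -0.0255, 0, -0.067, 0, 0.0854], [-0.02, 0, -0.0245, 0, -0.067, 0, 0.0854], [-0.021, 0, -0.023, 0, -0.067, 0, 0.0854], [-0.023, 0, -0.0215, 0, -0.067, 0, 0.0854]]}}

```text
clock: 2.15
position: [575.2, 30.8, 226.2]
ee_rot: [-0.115, 0.701, -0.695, 0.111]
contact_force: [1.4, -0.9, -0.3]
gripper_width: 85.4
```

```bash
python3 -c "
from h import *
snap('wrist','w1');plan([575.6,13.2,230],196.6,3,0.0854)
i=cv2.imread('pics/w1.png');cv2.imwrite('pics/w1b.png',cv2.resize(i,None,fx=1.5,fy=1.5,interpolation=cv2.INTER_CUBIC))"
```

```text
pos [578.1  34.  225.8] remain mm [ -2.5 -20.8   4.2] rot deg [-0.43 -0.3  -2.07] F [3.7 1.9 1.3] w 85.2 t 2.2
[[0.003, -0.0015, 0.0063, 0.0029, 0.0121, 0.0009, 0.0854],[0.0029, -0.0014, 0.0063, 0.0029, 0.0121, 0.0009, 0.0854],[0.0028, -0.0014, 0.0064, 0.0029, 0.0121, 0.0009, 0.0854]]
```

View pics/w1b.png

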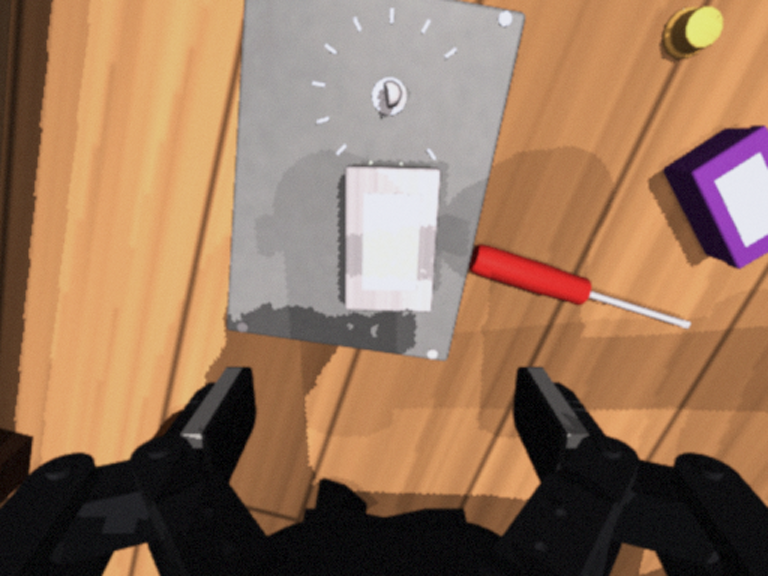

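Wrist view: the tin top's corners are at about (346,168), (440,168), (432,311) and (345,310). The spindle is at (391,95), with its straight edge apparently to image-left. I'll enlarge the spindle and compute positions.

```bash
python3 - <<'E'
from h import *
crop('w1','c2',205,95,305,215,6)
i=cv2.imread('pics/w1.png')
a=cv2.resize(i[48:80,244:276],None,fx=14,fy=14,interpolation=cv2.INTER_CUBIC)
b=cv2.resize(i[104:214,222:300],None,fx=4,fy=4,interpolation=cv2.INTER_CUBIC)
o=np.zeros((450,770,3),np.uint8);o[:448,:448]=a;o[:440,455:767]=b;cv2.imwrite('pics/c2.png',o)
E
```

```text
(no output)
```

View pics/c2.png

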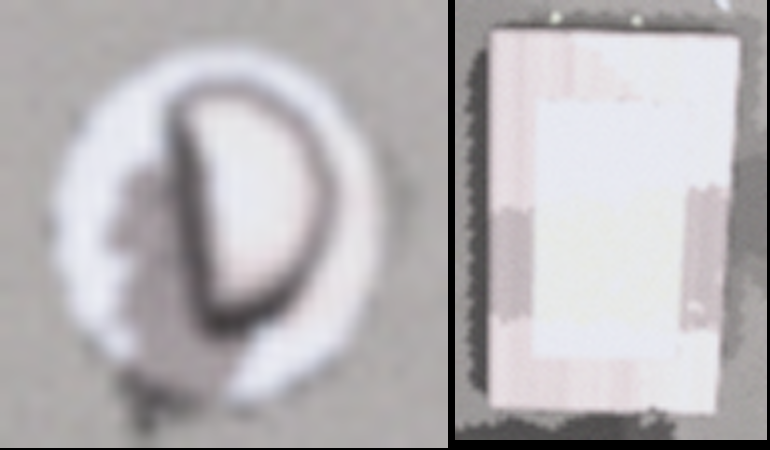

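```bash
python3 - <<'E'
from h import *
A=lambda u,v:(244+u/14-.46,48+v/14-.46)
B=lambda u,v:(222+(u-455)/4-.38,104+v/4-.38)
for a,b,z in(((190,105),(212,305),84),((172,110),(200,318),82)):
    p=ray('w1',*A(*a),z);q=ray('w1',*A(*b),z);d=p-q
    ang=np.arctan2(d[1],d[0]); print(p,q,np.hypot(*d[:2]),'line',np.degrees(ang),'normals',np.degrees(ang)+90,np.degrees(ang)-90)
print('img left dir',ray('w1',240,65,84)-ray('w1',260,65,84))
print('ring centre',ray('w1',*A(218,220),60),'arc right',ray('w1',*A(320,190),84))
P=[ray('w1',*B(*c),100)[:2] for c in((490,30),(740,37),(717,412),(490,408))];P=np.array(P)
print(P.round(1),P.mean(0))
e=P[0]+P[1]-P[2]-P[3];s=P[1]+P[2]-P[0]-P[3];print(np.hypot(*e)/2,np.degrees(np.arctan2(e[1],e[0])),np.hypot(*s)/2,np.degrees(np.arctan2(s[1],s[0])))
E
```

```text
[606.64344784 -72.88274173  84.        ] [601.65776235 -62.35304118  84.        ] 11.650392855602833 line -64.66301264838376 normals 25.336987351616244 -154.66301264838376
[607.66855488 -72.4496458   82.        ] [602.14789235 -61.5055386   82.        ] 12.25769950067736 line -63.231724524029964 normals 26.768275475970036 -153.23172452402997
img left dir [16.67099899  5.56117502  0.        ]
ring centre [603.12525023 -69.04027541  60.        ] arc right [597.38263218 -70.83194404  84.        ]
[[614.1 -21.6]
 [562.1 -37.4]
 [536.4  46.5]
 [588.5  62.7]] [575.27919481  12.54824776]
87.9116877122947 -73.03670076965294 54.483204645296084 -162.96119734971782
```

```bash
python3 -c "
from h import *
plan([575.4,12.9,120],197,5,0.0854)"
```

```text
pos [578.1  34.  225.8] remain mm [  -2.7  -21.1 -105.8] rot deg [-0.43 -0.3  -1.67] F [3.7 1.9 1.3] w 85.2 t 2.2
[[0.0018, 0.0211, 0.004, 0.0017, 0.0058, 0.0006, 0.0854],[0.0018, 0.0211, 0.004, 0.0017, 0.0058, 0.0006, 0.0854],[0.0018, 0.0211, 0.004, 0.0017, 0.0058, 0.0006, 0.0854],[0.0018, 0.0211, 0.0039, 0.0017, 0.0058, 0.0006, 0.0854],[0.0018, 0.0211, 0.0039, 0.0017, 0.0058, 0.0006, 0.0854]]
```

>>> {"method": "play_rows", "body": {"series": [[0.002, 0.021, 0.004, 0.0017, 0.006, 0.0006, 0.0854], [0.002, 0.021, 0.004, 0.0017, 0.006, 0.0006, 0.0854], [0.002, 0.021, 0.004, 0.0017, 0.006, 0.0006, 0.0854], [0.002, 0.021, 0.004, 0.0017, 0.006, 0.0006, 0.0854], [0.002, 0.021, 0.004, 0.0017, 0.006, 0.0006, 0.0854], [0, 0, 0, 0, 0, 0, 0.0854]]}}

```text
clock: 2.8
position: [574.7, 14.2, 115.6]
ee_rot: [-0.105, 0.699, -0.699, 0.104]
contact_force: [-0.3, -0.0, 0.0]
gripper_width: 85.6
```

```bash
python3 -c "
from h import *
plan([575.4,12.9,68],197,4,0.0854)"
```

```text
pos [574.7  14.2 115.6] remain mm [  0.7  -1.3 -47.6] rot deg [-0.01 -0.06 -0.05] F [-0.3 -0.   0. ] w 85.6 t 2.8
[[-0.0001, 0.0119, 0.0004, 0.0001, 0.0002, 0.0002, 0.0854],[-0.0001, 0.0119, 0.0004, 0.0001, 0.0002, 0.0002, 0.0854],[-0.0001, 0.0119, 0.0004, 0.0001, 0.0002, 0.0002, 0.0854],[-0.0001, 0.0119, 0.0004, 0.0001, 0.0002, 0.0002, 0.0854]]
```

>>> {"method": "play_rows", "body": {"series": [[0, 0.013, 0.0005, 0, 0, 0, 0.0854], [0, 0.013, 0.0005, 0, 0, 0, 0.0854], [0, 0.012, 0, 0, 0, 0, 0.0854], [0, 0.005, 0, 0, 0, 0, 0.0854], [0, 0.002, 0, 0, 0, 0, 0.07], [0, 0, 0, 0, 0, 0, 0.03], [0, 0, 0, 0, 0, 0, 0.03], [0, 0, 0, 0, 0, 0, 0.03], [0, 0, 0, 0, 0, 0, 0.03], [0, 0, 0, 0, 0, 0, 0.03]]}}

```text
clock: 3.8
position: [577.1, 14.1, 69.8]
ee_rot: [-0.104, 0.7, -0.699, 0.107]
contact_force: [0.4, 0.3, -2.1]
gripper_width: 54.8
```

>>> {"method": "play_rows", "body": {"series": [[0, -0.02, 0, 0, 0, 0, 0.03], [0, -0.04, 0, 0, 0, 0, 0.03], [0, -0.04, 0, 0, 0, 0, 0.03], [0, -0.025, 0, 0, 0, 0, 0.03]]}}

```text
clock: 4.2
position: [572.6, 13.0, 192.5]
ee_rot: [-0.109, 0.699, -0.699, 0.1]
contact_force: [0.8, -0.5, -2.3]
gripper_width: 55.3
```

```bash
python3 -c "
from h import *
plan([577,-164,195],161,9,0.03)"
```

```text
pos [572.6  13.  192.5] remain mm [   4.4 -177.     2.5] rot deg [ -0.12  -0.66 -35.99] F [ 0.8 -0.5 -2.3] w 55.3 t 4.2
[[0.0053, -0.0003, 0.0189, -0.0002, 0.0698, 0.0013, 0.03],[0.0039, -0.0003, 0.0193, -0.0002, 0.0698, 0.0013, 0.03],[0.0026, -0.0003, 0.0195, -0.0002, 0.0698, 0.0013, 0.03],[0.0012, -0.0003, 0.0196, -0.0002, 0.0698, 0.0013, 0.03],[-0.0001, -0.0003, 0.0197, -0.0002, 0.0698, 0.0013, 0.03],[-0.0015, -0.0003, 0.0196, -0.0002, 0.0698, 0.0013, 0.03],[-0.0029, -0.0003, 0.0195, -0.0002, 0.0698, 0.0013, 0.03],[-0.0042, -0.0003, 0.0192, -0.0002, 0.0698, 0.0013, 0.03],[-0.0056, -0.0003, 0.0189, -0.0002, 0.0698, 0.0013, 0.03]]
```

>>> {"method": "play_rows", "body": {"series": [[0.0053, 0, 0.019, 0, 0.07, 0.0013, 0.03], [0.004, 0, 0.0193, 0, 0.07, 0.0013, 0.03], [0.0026, 0, 0.0195, 0, 0.07, 0.0013, 0.03], [0.001, 0, 0.0195, 0, 0.07, 0.0013, 0.03], [0, 0, 0.0195, 0, 0.07, 0.0013, 0.03], [-0.0015, 0, 0.0195, 0, 0.07, 0.0013, 0.03], [-0.003, 0, 0.0195, 0, 0.07, 0.0013, 0.03], [-0.0042, 0, 0.019, 0, 0.07, 0.0013, 0.03], [-0.0056, 0, 0.019, 0, 0.07, 0.0013, 0.03], [0, 0, 0, 0, 0, 0, 0.03]]}}

```text
clock: 5.2
position: [574.8, -168.6, 196.1]
ee_rot: [0.128, 0.697, -0.694, -0.124]
contact_force: [0.8, -0.8, -3.4]
gripper_width: 54.5
```

```bash
python3 -c "
from h import *
snap('wrist','w2');print(proj('w2',[541.5,-268.5,80]))
plan([577,-164,195],161,-1,0.03)
i=cv2.imread('pics/w2.png');cv2.imwrite('pics/w2b.png',cv2.resize(i[:,80:440],None,fx=1.55,fy=1.55,interpolation=cv2.INTER_CUBIC))"
```

```text
[250.64005653  57.15212244]
pos [ 574.7 -167.7  196. ] remain mm [ 2.3  3.7 -1. ] rot deg [-0.21  0.4   1.44] F [-0.2  0.2 -3.6] w 55.1 t 5.25
```

View pics/w2b.png

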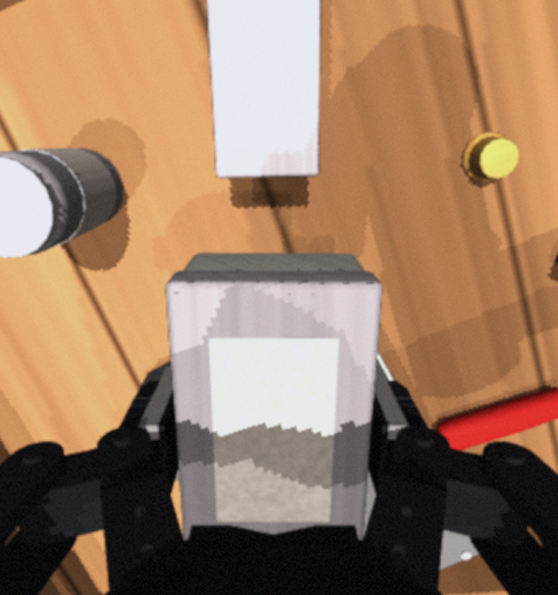

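Held tin: front top corners at (168,283) and (381,285). Column: near top edge at (217,178) and (319,174), sides running up to (209,0) and (320,0).

```bash
python3 - <<'E'
from h import *
A=lambda u,v:(80+u/1.55-.2,v/1.55-.2)
s=read_state();r=R.from_quat(s['ee_rot']);m=r.as_matrix();print('toolx yaw',np.degrees(np.arctan2(m[1,0],m[0,0])))
def f(n,a,b,z,sg):
    a=ray('w2',*A(*a),z);b=ray('w2',*A(*b),z);d=(b-a)[:2];L=np.hypot(*d);yaw=np.arctan2(d[1],d[0]);u=d/L
    zz=np.array([-u[1],u[0]]);c=(a+b)[:2]/2+sg*45*zz
    print(n,'w',L.round(1),'yaw',np.degrees(yaw).round(2),'centre',c.round(1)); return c
for z in(226.2,): c=f('held',(168,283),(381,285),z,-1);print(r.inv().apply([*(c-s['position'][:2]),0]))
f('col',(217,178),(319,174),80,1)
for a,b in(((209,0),(217,178)),((320,0),(319,174))):
    d=ray('w2',*A(*a),80)-ray('w2',*A(*b),80);print(np.degrees(np.arctan2(d[1],d[0]))-90, ray('w2',*A(*a),80))
E
```

```text
toolx yaw 159.55435481206746
held w 53.7 yaw 159.03 centre [ 573.4 -168.8]
[ 0.83249378 -0.01341454  1.53037325]
col w 55.2 yaw 161.7 centre [ 541.2 -270.1]
-200.01692739156067 [ 552.76358638 -315.0810168    80.        ]
-199.0698031605586 [ 502.35821598 -296.14753762   80.        ]
```

```bash
python3 -c "
from h import *
plan([541.6,-268.6,125],161,7,0.03)"
```

```text
pos [ 574.7 -167.7  196. ] remain mm [ -33.1 -100.9  -71. ] rot deg [-0.21  0.4   1.44] F [-0.2  0.2 -3.6] w 55.1 t 5.25
[[-0.0005, 0.0101, 0.0152, 0.0008, -0.0036, -0.0008, 0.03],[-0.0005, 0.0101, 0.0152, 0.0008, -0.0036, -0.0008, 0.03],[-0.0005, 0.0101, 0.0152, 0.0008, -0.0036, -0.0008, 0.03],[-0.0004, 0.0101, 0.0152, 0.0008, -0.0036, -0.0008, 0.03],[-0.0004, 0.0101, 0.0152, 0.0008, -0.0036, -0.0008, 0.03],[-0.0003, 0.0101, 0.0152, 0.0008, -0.0036, -0.0008, 0.03],[-0.0003, 0.0101, 0.0152, 0.0008, -0.0036, -0.0008, 0.03]]
```

>>> {"method": "play_rows", "body": {"series": [[-0.0005, 0.005, 0.0155, 0.0008, -0.0036, -0.0008, 0.03], [-0.0005, 0.008, 0.0155, 0.0008, -0.0036, -0.0008, 0.03], [-0.0005, 0.01, 0.0155, 0.0008, -0.0036, -0.0008, 0.03], [-0.0005, 0.012, 0.0155, 0.0008, -0.0036, -0.0008, 0.03], [-0.0005, 0.012, 0.0155, 0.0008, -0.0036, -0.0008, 0.03], [0, 0.012, 0.015, 0.0008, -0.0036, -0.0008, 0.03], [0, 0.012, 0.012, 0.0008, -0.0036, -0.0008, 0.03], [0, 0, 0, 0, 0, 0, 0.03], [0, 0, 0, 0, 0, 0, 0.03]]}}

```text
clock: 6.15
position: [539.0, -267.6, 119.8]
ee_rot: [0.111, 0.699, -0.697, -0.114]
contact_force: [0.2, -0.3, -3.3]
gripper_width: 55.2
```

```bash
python3 -c "
from h import *
plan([541.6,-268.6,94],161,5,0.03)"
```

```text
pos [ 539.  -267.6  119.8] remain mm [  2.6  -1.  -25.8] rot deg [-0.16 -0.19 -0.73] F [ 0.2 -0.3 -3.3] w 55.2 t 6.15
[[-0.0006, 0.0051, 0.0, 0.0003, 0.0025, 0.0008, 0.03],[-0.0006, 0.0051, 0.0, 0.0003, 0.0025, 0.0008, 0.03],[-0.0006, 0.0051, 0.0, 0.0003, 0.0025, 0.0008, 0.03],[-0.0006, 0.0051, 0.0, 0.0003, 0.0025, 0.0008, 0.03],[-0.0006, 0.0051, 0.0, 0.0003, 0.0025, 0.0008, 0.03]]
```

>>> {"method": "play_rows", "body": {"series": [[-0.0006, 0.006, 0, 0, 0.002, 0.0008, 0.03], [-0.0006, 0.006, 0, 0, 0.002, 0.0008, 0.03], [-0.0006, 0.005, 0, 0, 0.002, 0.0008, 0.03], [-0.0006, 0.004, 0, 0, 0.002, 0.0008, 0.03], [-0.0006, 0.003, 0, 0, 0.002, 0.0008, 0.03], [0, 0, 0, 0, 0, 0, 0.03], [0, 0, 0, 0, 0, 0, 0.03]]}}

```text
clock: 6.85
position: [544.1, -266.7, 95.2]
ee_rot: [0.116, 0.698, -0.697, -0.113]
contact_force: [0.6, -0.0, -1.7]
gripper_width: 55.3
```

```bash
python3 -c "
from h import *
plan([541.6,-268.6,90],161,3,0.03)"
```

```text
pos [ 544.1 -266.7   95.2] remain mm [-2.5 -1.9 -5.2] rot deg [-0.03  0.23 -0.33] F [ 0.6 -0.  -1.7] w 55.3 t 6.85
[[0.0006, 0.0017, 0.0009, 0.0006, 0.0019, -0.0012, 0.03],[0.0006, 0.0017, 0.0009, 0.0006, 0.0019, -0.0012, 0.03],[0.0006, 0.0017, 0.0009, 0.0006, 0.0019, -0.0012, 0.03]]
```

```bash
cat >> h.py <<'E'
def avg(n=6):
    L=[]
    for _ in range(n): get_image('wrist'); L.append(read_state())
    s=dict(L[-1]); P=np.array([l['position'] for l in L]); print('std',P.std(0).round(2)); s['position']=P.mean(0)
    s['ee_rot']=R.from_quat([l['ee_rot'] for l in L]).mean().as_quat(); s['contact_force']=np.mean([l['contact_force'] for l in L],0); return s
E
python3 -c "
from h import *
plan([541.6,-268.6,90],161,3,0.03,avg())"
```

```text
std [0.03 0.04 0.09]
pos [ 544.1 -266.7   95.4] remain mm [-2.5 -1.9 -5.4] rot deg [-0.04  0.24 -0.32] F [ 0.1 -0.3 -2.4] w 55.1 t 7.15
[[0.0006, 0.0018, 0.0009, 0.0007, 0.0018, -0.0013, 0.03],[0.0006, 0.0018, 0.0009, 0.0007, 0.0018, -0.0013, 0.03],[0.0006, 0.0018, 0.0009, 0.0007, 0.0018, -0.0013, 0.03]]
```

>>> {"method": "play_rows", "body": {"series": [[0.0018, 0, 0.0026, 0, 0.002, -0.001, 0.03], [0, 0, 0, 0, 0, 0, 0.03], [0, 0, 0, 0, 0, 0, 0.03]]}}

```text
clock: 7.45
position: [541.3, -268.9, 95.7]
ee_rot: [0.117, 0.698, -0.697, -0.114]
contact_force: [0.7, -0.9, -2.0]
gripper_width: 55.1
```

```bash
python3 -c "
from h import *
plan([541.6,-268.6,90],161,1,0.03,avg(2))"
```

```text
std [0.02 0.   0.01]
pos [ 541.3 -268.9   95.7] remain mm [ 0.3  0.3 -5.7] rot deg [-0.05  0.21 -0.18] F [ 0.4  0.5 -2.9] w 55.4 t 7.55
[[-0.0002, 0.0057, -0.0004, 0.0021, 0.0031, -0.0032, 0.03]]
```

Lower to contact, watching the force.

>>> {"method": "play_rows", "body": {"series": [[0, 0.0025, 0, 0, 0, 0, 0.03], [0, 0.002, 0, 0, 0, 0, 0.03], [0, 0.0015, 0, 0, 0, 0, 0.03], [0, 0, 0, 0, 0, 0, 0.03], [0, 0, 0, 0, 0, 0, 0.03]]}}

```text
clock: 8.05
position: [541.6, -268.9, 89.7]
ee_rot: [0.117, 0.698, -0.697, -0.114]
contact_force: [-0.3, 0.4, -1.4]
gripper_width: 54.9
```

```bash
python3 -c "
from h import *
plan([541.6,-268.6,90],161,1,0.03,avg(2))"
```

```text
std [0.   0.01 0.02]
pos [ 541.6 -268.9   89.8] remain mm [-0.   0.3  0.2] rot deg [-0.03  0.24 -0.21] F [ 0.1  0.  -0.8] w 55.3 t 8.15
[[0.0001, -0.0002, -0.0003, 0.0018, 0.0037, -0.0037, 0.03]]
```

>>> {"method": "play_rows", "body": {"series": [[0, 0.0008, 0, 0, 0, 0, 0.03], [0, 0, 0, 0, 0, 0, 0.03], [0, 0, 0, 0, 0, 0, 0.03]]}}

```text
clock: 8.45
position: [541.8, -268.9, 89.8]
ee_rot: [0.117, 0.698, -0.697, -0.114]
contact_force: [-1.4, -0.3, -0.5]
gripper_width: 55.3
```

>>> {"method": "play_rows", "body": {"series": [[0, 0, 0, 0, 0, 0, 0.065], [0, 0, 0, 0, 0, 0, 0.075], [0, 0, 0, 0, 0, 0, 0.0854], [0, 0, 0, 0, 0, 0, 0.0854], [0, 0, 0, 0, 0, 0, 0.0854], [0, -0.02, 0, 0, 0, 0, 0.0854], [0, -0.04, 0, 0, 0, 0, 0.0854], [0, -0.04, 0, 0, 0, 0, 0.0854], [0, 0, -0.04, 0, 0, 0, 0.0854], [0, 0, -0.04, 0, 0, 0, 0.0854]]}}

```text
clock: 9.45
position: [567.2, -195.8, 193.3]
ee_rot: [0.12, 0.697, -0.697, -0.116]
contact_force: [0.6, -0.0, -0.1]
gripper_width: 85.3
```

```bash
python3 -c "
from h import *
snap('wrist','w3');snap('top','t3')
plan([460,200,230],242.4,16,0.0854)
a=cv2.imread('pics/w3.png');b=cv2.imread('pics/t3.png')
a=cv2.resize(a[:300,130:400],None,fx=1.6,fy=1.6);b=cv2.resize(b[140:230,290:370],None,fx=4.5,fy=4.5,interpolation=cv2.INTER_CUBIC)
o=np.zeros((485,800,3),np.uint8);o[:480,:432]=a;o[:405,436:796]=b;cv2.imwrite('pics/c3.png',o);print(read_state()['joints'])"
```

```text
pos [ 568.9 -193.1  193.6] remain mm [-108.9  393.1   36.4] rot deg [-0.25  0.36 81.21] F [ 0.6  0.4 -1.1] w 85.3 t 9.55
[[0.0143, -0.0023, -0.0211, -0.0002, -0.0886, -0.0004, 0.0854],[0.0124, -0.0023, -0.0223, -0.0002, -0.0886, -0.0004, 0.0854],[0.0104, -0.0023, -0.0233, -0.0002, -0.0886, -0.0004, 0.0854],[0.0083, -0.0023, -0.0241, -0.0002, -0.0886, -0.0004, 0.0854],[0.0061, -0.0023, -0.0247, -0.0002, -0.0886, -0.0004, 0.0854],[0.0039, -0.0023, -0.0252, -0.0002, -0.0886, -0.0004, 0.0854],[0.0017, -0.0023, -0.0254, -0.0002, -0.0886, -0.0004, 0.0854],[-0.0006, -0.0023, -0.0255, -0.0002, -0.0886, -0.0004, 0.0854],[-0.0028, -0.0023, -0.0253, -0.0002, -0.0886, -0.0004, 0.0854],[-0.005, -0.0023, -0.025, -0.0002, -0.0886, -0.0004, 0.0854],[-0.0072, -0.0023, -0.0244, -0.0002, -0.0886, -0.0004, 0.0854],[-0.0094, -0.0023, -0.0237, -0.0002, -0.0886, -0.0004, 0.0854],[-0.0114, -0.0023, -0.0228, -0.0002, -0.0886, -0.0004, 0.0854],[-0.0134, -0.0023, -0.0217, -0.0002, -0.0886, -0.0004, 0.0854],[-0.0153, -0.0023, -0.0204, -0.0002, -0.0886, -0.0004, 0.0854],[-0.017, -0.0023, -0.019, -0.0002, -0.0886, -0.0004, 0.0854]]
[-5.78586322e-02  3.68700676e-01 -1.15252348e-01  3.82493528e-04
 -1.07983665e+00 -2.70695245e-01]
```

View pics/c3.png

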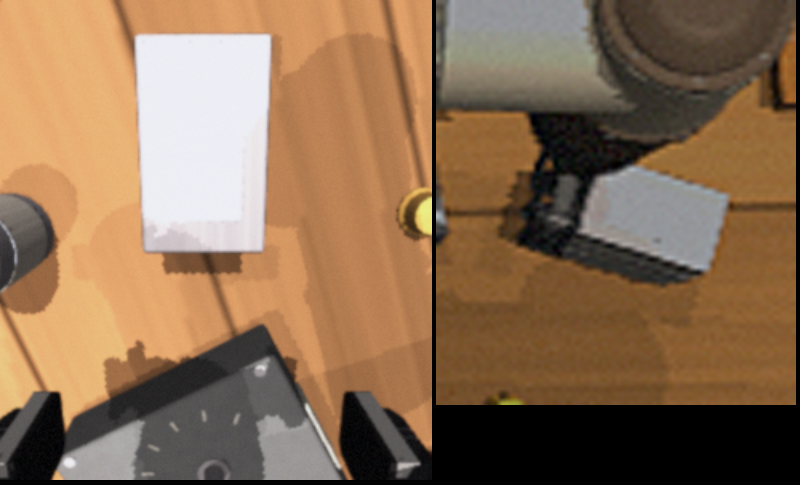

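Wrist view: the stacked tin covers the column fully, with top corners at (136,35), (271,35), (265,251) and (144,251). No lower tin shows past it and it is released. Going to the knob.

```bash
python3 - <<'E'
from h import *
P=np.array([ray('w3',130+u/1.6,v/1.6,120)[:2] for u,v in((136,35),(271,35),(265,251),(144,251))]);e=P[0]+P[1]-P[2]-P[3];print(P.mean(0),np.degrees(np.arctan2(e[1],e[0]))-90)
plan([436,353,190],242.4,16,0.0854)
E
```

```text
[ 539.8831248  -269.07703549] -198.7941194212365
pos [ 568.9 -193.1  193.6] remain mm [-132.9  546.1   -3.6] rot deg [-0.25  0.36 81.21] F [ 0.6  0.4 -1.1] w 85.3 t 9.55
[[0.0189, 0.0001, -0.0296, -0.0002, -0.0886, -0.0004, 0.0854],[0.0162, 0.0002, -0.0312, -0.0002, -0.0886, -0.0004, 0.0854],[0.0134, 0.0002, -0.0325, -0.0002, -0.0886, -0.0004, 0.0854],[0.0104, 0.0002, -0.0335, -0.0002, -0.0886, -0.0004, 0.0854],[0.0074, 0.0002, -0.0343, -0.0002, -0.0886, -0.0004, 0.0854],[0.0043, 0.0002, -0.0349, -0.0002, -0.0886, -0.0004, 0.0854],[0.0012, 0.0002, -0.0351, -0.0002, -0.0886, -0.0004, 0.0854],[-0.0019, 0.0002, -0.0351, -0.0002, -0.0886, -0.0004, 0.0854],[-0.005, 0.0002, -0.0348, -0.0002, -0.0886, -0.0004, 0.0854],[-0.008, 0.0002, -0.0342, -0.0002, -0.0886, -0.0004, 0.0854],[-0.011, 0.0002, -0.0334, -0.0002, -0.0886, -0.0004, 0.0854],[-0.0139, 0.0002, -0.0323, -0.0002, -0.0886, -0.0004, 0.0854],[-0.0167, 0.0002, -0.0309, -0.0002, -0.0886, -0.0004, 0.0854],[-0.0194, 0.0002, -0.0293, -0.0002, -0.0886, -0.0004, 0.0854],[-0.0219, 0.0002, -0.0275, -0.0002, -0.0886, -0.0004, 0.0854],[-0.0242, 0.0002, -0.0254, -0.0002, -0.0886, -0.0004, 0.0854]]
```

Column top is measured within about 1.5 mm and 0.5° of plan.

>>> {"method": "play_rows", "body": {"series": [[0.019, 0, -0.03, 0, -0.0886, 0, 0.0854], [0.016, 0, -0.031, 0, -0.0886, 0, 0.0854], [0.0135, 0, -0.0325, 0, -0.0886, 0, 0.0854], [0.0105, 0, -0.0335, 0, -0.0886, 0, 0.0854], [0.0075, 0, -0.0345, 0, -0.0886, 0, 0.0854], [0.0045, 0, -0.035, 0, -0.0886, 0, 0.0854], [0.001, 0, -0.035, 0, -0.0886, 0, 0.0854], [-0.002, 0, -0.035, 0, -0.0886, 0, 0.0854], [-0.005, 0, -0.035, 0, -0.0886, 0, 0.0854], [-0.008, 0, -0.034, 0, -0.0886, 0, 0.0854]]}}

```text
clock: 10.55
position: [478.4, 154.6, 191.9]
ee_rot: [0.202, -0.675, 0.678, -0.207]
contact_force: [0.3, 0.2, -0.4]
gripper_width: 85.6
```

```bash
python3 - <<'E'
from h import *
plan([436,353,180],242.4,8,0.0854)
E
```

```text
pos [478.4 154.6 191.9] remain mm [-42.4 198.4 -11.9] rot deg [-2.000e-02  4.700e-01  2.878e+01] F [ 0.3  0.2 -0.4] w 85.6 t 10.55
[[-0.0093, 0.0014, -0.0236, -0.0009, -0.0628, -0.0005, 0.0854],[-0.0108, 0.0014, -0.023, -0.0009, -0.0628, -0.0005, 0.0854],[-0.0122, 0.0014, -0.0222, -0.0009, -0.0628, -0.0005, 0.0854],[-0.0136, 0.0014, -0.0214, -0.0009, -0.0628, -0.0005, 0.0854],[-0.0149, 0.0015, -0.0205, -0.0009, -0.0628, -0.0005, 0.0854],[-0.0161, 0.0015, -0.0196, -0.0009, -0.0628, -0.0005, 0.0854],[-0.0173, 0.0015, -0.0185, -0.0009, -0.0628, -0.0005, 0.0854],[-0.0185, 0.0015, -0.0174, -0.0009, -0.0628, -0.0005, 0.0854]]
```

>>> {"method": "play_rows", "body": {"series": [[-0.009, 0.0014, -0.0235, 0, -0.06, 0, 0.0854], [-0.011, 0.0014, -0.023, 0, -0.06, 0, 0.0854], [-0.012, 0.0014, -0.022, 0, -0.06, 0, 0.0854], [-0.0135, 0.0014, -0.0215, 0, -0.06, 0, 0.0854], [-0.015, 0.0014, -0.0205, 0, -0.06, 0, 0.0854], [-0.016, 0.0014, -0.0195, 0, -0.06, 0, 0.0854], [-0.016, 0.0014, -0.017, 0, -0.06, 0, 0.0854], [-0.01, 0, -0.01, 0, -0.04, 0, 0.0854], [0, 0, 0, 0, 0, 0, 0.0854], [0, 0, 0, 0, 0, 0, 0.0854]]}}

```text
clock: 11.55
position: [435.2, 347.6, 180.8]
ee_rot: [0.359, -0.606, 0.61, -0.363]
contact_force: [-0.2, 0.6, 0.0]
gripper_width: 85.3
```

```bash
python3 - <<'E'
from h import *
snap('wrist','w4');plan([436,353,180],242.4,-1,0.0854)
u,v=proj('w4',[528,305,42]);print(u,v)
u0=int(max(0,min(u-60,392)));v0=int(max(0,min(v-50,284)));print(u0,v0)
crop('w4','c4',u0,v0,u0+120,v0+100,6)
E
```

```text
pos [435.3 347.4 180.8] remain mm [ 0.7  5.6 -0.8] rot deg [0.14 0.47 1.03] F [ 0.2 -0.  -0.1] w 85.3 t 11.6
247.27279058416198 64.93640300945258
187 14
```

View pics/c4.png

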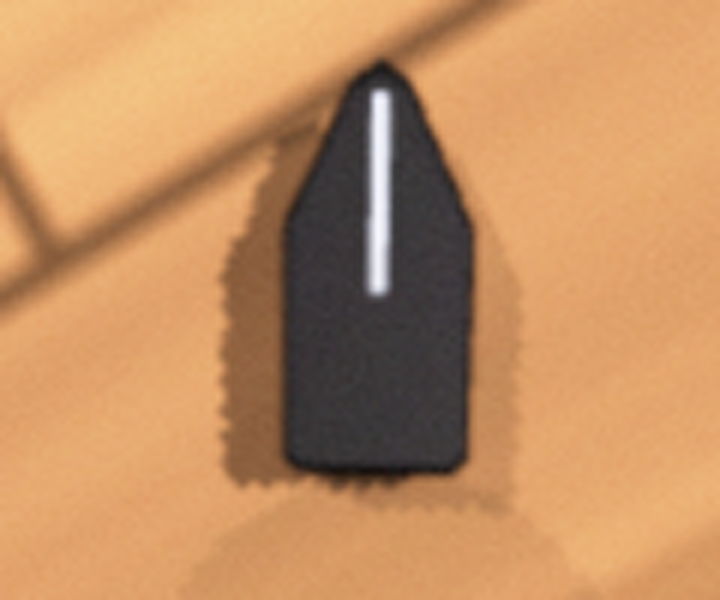

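Close view: nose tip at (382,62), tail middle at (376,462), flat sides at u≈285 and 470, all on the black knob's top.

```bash
python3 - <<'E'
from h import *
A=lambda u,v:(187+u/6-.42,14+v/6-.42)
g=lambda u,v:ray('w4',*A(u,v),42)[:2]
n,t=g(382,62),g(376,462);d=n-t;L=np.hypot(*d);u=d/L
print('len',L,'yaw',np.degrees(np.arctan2(d[1],d[0])),'c from nose',n-36*u,'from tail',t+20*u)
a,b=g(285,225),g(472,232);print('width',np.hypot(*(a-b)),'mid-14u',(a+b)/2-14*u)
a,b=g(287,440),g(467,440);print('mid',(a+b)/2, np.hypot(*(a-b)))
l=g(381,90)-g(377,295);print('line yaw',np.degrees(np.arctan2(l[1],l[0])))
c=n-36*u;s=read_state();plan([436,353,180],242.4,-1,.0854)
yaw=np.degrees(np.arctan2(d[1],d[0]))+270
plan([*(c-1*u),100],yaw,8,0.0854)
E
```

```text
len 53.319801708546606 yaw -29.857290311598327 c from nose [523.57213054 305.16646188] from tail [525.896581   303.83214822]
width 26.908015350766313 mid-14u [524.15463837 304.9912544 ]
mid [511.1988787  312.15554362] 26.753529498600887
line yaw -30.150771953421046
pos [435.3 347.4 180.8] remain mm [ 0.7  5.6 -0.8] rot deg [0.14 0.47 1.03] F [ 0.2 -0.  -0.1] w 85.3 t 11.6
pos [435.3 347.4 180.8] remain mm [ 87.4 -41.7 -80.8] rot deg [ 0.15  0.47 -1.23] F [ 0.2 -0.  -0.1] w 85.3 t 11.6
[[-0.0006, 0.0102, 0.012, -0.0011, 0.0027, -0.0002, 0.0854],[-0.0007, 0.0102, 0.012, -0.0011, 0.0027, -0.0002, 0.0854],[-0.0007, 0.0102, 0.012, -0.0011, 0.0027, -0.0002, 0.0854],[-0.0007, 0.0102, 0.012, -0.0011, 0.0027, -0.0002, 0.0854],[-0.0008, 0.0102, 0.012, -0.0011, 0.0027, -0.0002, 0.0854],[-0.0008, 0.0101, 0.012, -0.0011, 0.0027, -0.0002, 0.0854],[-0.0008, 0.0101, 0.0121, -0.0011, 0.0027, -0.0002, 0.0854],[-0.0009, 0.0101, 0.0121, -0.0011, 0.0027, -0.0002, 0.0854]]
```

>>> {"method": "play_rows", "body": {"series": [[-0.0008, 0.0115, 0.012, -0.0011, 0.0055, 0, 0.0854], [-0.0008, 0.0115, 0.012, -0.0011, 0.0055, 0, 0.0854], [-0.0008, 0.0115, 0.012, -0.0011, 0.0055, 0, 0.0854], [-0.0008, 0.0115, 0.012, -0.0011, 0.0055, 0, 0.0854], [-0.0008, 0.0115, 0.012, -0.0011, 0.0055, 0, 0.0854], [-0.0008, 0.0115, 0.012, -0.0011, 0.0055, 0, 0.0854], [-0.0008, 0.0115, 0.012, -0.0011, 0.0055, 0, 0.0854], [-0.0008, 0.0115, 0.012, -0.0011, 0.0055, 0, 0.0854], [0, 0, 0, 0, 0, 0, 0.0854], [0, 0, 0, 0, 0, 0, 0.0854]]}}

```text
clock: 12.6
position: [531.0, 295.9, 78.7]
ee_rot: [-0.345, 0.618, -0.618, 0.342]
contact_force: [0.4, -0.6, 0.8]
gripper_width: 86.0
```

```bash
python3 - <<'E'
from h import *
plan([522.8,305.6,60],240,1,0.0854,avg(2))
E
```

```text
std [0.07 0.19 0.24]
pos [530.6 296.1  78.9] remain mm [ -7.8   9.5 -18.9] rot deg [ 0.04 -0.21  1.8 ] F [-0.5  0.4  0.4] w 85.8 t 12.7
[[-0.004, 0.019, -0.0116, 0.0029, -0.0315, 0.0024, 0.0854]]
```

>>> {"method": "play_rows", "body": {"series": [[-0.002, 0.008, -0.0055, 0.0015, -0.016, 0.0012, 0.0854], [-0.002, 0.007, -0.005, 0.0015, -0.015, 0.0012, 0.0854], [0, 0.002, 0, 0, 0, 0, 0.0854], [0, 0, 0, 0, 0, 0, 0.0854]]}}

```text
clock: 13.1
position: [522.2, 307.8, 62.7]
ee_rot: [-0.354, 0.612, -0.611, 0.357]
contact_force: [-0.6, 0.1, 0.3]
gripper_width: 85.3
```

```bash
python3 - <<'E'
from h import *
plan([522.8,305.6,10],240,5,0.0854,avg(2))
E
```

```text
std [0.15 0.03 0.11]
pos [522.4 307.8  62.9] remain mm [  0.4  -2.2 -52.9] rot deg [-0.17  0.19 -0.31] F [-0.5 -0.4 -0.1] w 85.3 t 13.2
[[0.0004, 0.0106, 0.0003, -0.0003, 0.0011, -0.0009, 0.0854],[0.0004, 0.0106, 0.0003, -0.0003, 0.0011, -0.0009, 0.0854],[0.0004, 0.0106, 0.0003, -0.0003, 0.0011, -0.0009, 0.0854],[0.0004, 0.0106, 0.0003, -0.0003, 0.0011, -0.0009, 0.0854],[0.0003, 0.0106, 0.0003, -0.0003, 0.0011, -0.0009, 0.0854]]
```

>>> {"method": "play_rows", "body": {"series": [[0.0005, 0.014, 0.0003, 0, 0.002, -0.001, 0.0854], [0.0005, 0.013, 0.0003, 0, 0.001, -0.001, 0.0854], [0.0005, 0.012, 0.0003, 0, 0.001, -0.001, 0.0854], [0.0005, 0.008, 0.0003, 0, 0, -0.001, 0.0854], [0, 0.003, 0.0003, 0, 0, 0, 0.0854], [0, 0, 0, 0, 0, 0, 0.0854], [0, 0, 0, 0, 0, 0, 0.0854]]}}

```text
clock: 13.9
position: [523.0, 304.3, 7.4]
ee_rot: [0.354, -0.612, 0.613, -0.353]
contact_force: [-0.6, -0.6, -0.7]
gripper_width: 85.5
```

```bash
python3 - <<'E'
from h import *
plan([522.8,305.6,10],240,1,0.0854,avg(2))
E
```

```text
std [0.05 0.04 0.13]
pos [523.  304.4   7.7] remain mm [-0.2  1.2  2.3] rot deg [0.11 0.01 0.  ] F [-0.4 -0.4  0.6] w 85.4 t 14.0
[[-0.0009, -0.0023, -0.0008, -0.0011, -0.0001, 0.0015, 0.0854]]
```

>>> {"method": "play_rows", "body": {"series": [[-0.0009, -0.0025, -0.0008, -0.001, 0, 0.001, 0.0854], [0, 0, 0, 0, 0, 0, 0.05], [0, 0, 0, 0, 0, 0, 0.035], [0, 0, 0, 0, 0, 0, 0.01], [0, 0, 0, 0, 0, 0, 0.01], [0, 0, 0, 0, 0, 0, 0.01], [0, 0, 0, 0, 0, 0, 0.01]]}}

```text
clock: 14.7
position: [523.7, 306.7, 12.7]
ee_rot: [-0.352, 0.613, -0.612, 0.355]
contact_force: [0.8, -0.5, -0.7]
gripper_width: 26.8
```

```bash
python3 - <<'E'
from h import *
plan([522.8,305.6,10],240,-1,0.01,avg(2))
E
```

```text
std [0.01 0.01 0.  ]
pos [523.7 306.8  12.7] remain mm [-0.9 -1.2 -2.7] rot deg [-0.15  0.17 -0.02] F [ 0.  -0.2  0.4] w 27.2 t 14.8
```

>>> {"method": "play_rows", "body": {"series": [[0, -0.02, 0, 0, 0, 0, 0.01], [0, -0.04, 0, 0, 0, 0, 0.01], [0, -0.04, 0, 0, 0, 0, 0.01], [0, -0.035, 0, 0, 0, 0, 0.01]]}}

```text
clock: 15.2
position: [519.6, 303.1, 143.5]
ee_rot: [0.358, -0.612, 0.614, -0.348]
contact_force: [-0.3, 0.6, -0.9]
gripper_width: 27.5
```

```bash
python3 - <<'E'
from h import *
plan([540,-99,155],296,12,0.01)
E
```

```text
pos [519.6 303.1 143.5] remain mm [  20.4 -402.1   11.5] rot deg [ 0.85 -0.34 56.08] F [-0.3  0.6 -0.9] w 27.5 t 15.2
[[0.0282, -0.0006, 0.0183, 0.001, -0.0816, 0.0009, 0.01],[0.0295, -0.0007, 0.0159, 0.001, -0.0816, 0.0009, 0.01],[0.0307, -0.0007, 0.0134, 0.001, -0.0816, 0.0009, 0.01],[0.0317, -0.0007, 0.0109, 0.001, -0.0816, 0.0009, 0.01],[0.0325, -0.0007, 0.0083, 0.001, -0.0816, 0.0009, 0.01],[0.0331, -0.0007, 0.0056, 0.001, -0.0816, 0.0009, 0.01],[0.0334, -0.0007, 0.0029, 0.001, -0.0816, 0.0009, 0.01],[0.0336, -0.0008, 0.0002, 0.001, -0.0816, 0.0009, 0.01],[0.0335, -0.0008, -0.0026, 0.001, -0.0816, 0.0009, 0.01],[0.0331, -0.0008, -0.0053, 0.001, -0.0816, 0.0009, 0.01],[0.0326, -0.0009, -0.008, 0.001, -0.0816, 0.0009, 0.01],[0.0318, -0.0009, -0.0106, 0.001, -0.0816, 0.0009, 0.01]]
```

>>> {"method": "play_rows", "body": {"series": [[0.028, -0.001, 0.0185, 0.001, -0.0816, 0.001, 0.01], [0.0295, -0.001, 0.016, 0.001, -0.0816, 0.001, 0.01], [0.0305, -0.001, 0.0135, 0.001, -0.0816, 0.001, 0.01], [0.0315, -0.001, 0.011, 0.001, -0.0816, 0.001, 0.01], [0.0325, -0.001, 0.0085, 0.001, -0.0816, 0.001, 0.01], [0.033, -0.001, 0.0055, 0.001, -0.0816, 0.001, 0.01], [0.0335, -0.001, 0.003, 0.001, -0.0816, 0.001, 0.01], [0.0335, -0.001, 0, 0.001, -0.0816, 0.001, 0.01], [0.0335, -0.001, -0.0025, 0.001, -0.0816, 0.001, 0.01], [0.033, -0.001, -0.0055, 0.001, -0.0816, 0.001, 0.01]]}}

```text
clock: 16.2
position: [544.3, -37.3, 159.1]
ee_rot: [-0.572, 0.41, -0.411, 0.58]
contact_force: [0.2, 0.1, -0.7]
gripper_width: 26.9
```

```bash
python3 - <<'E'
from h import *
plan([540,-99,140],296,4,0.01)
E
```

```text
pos [544.3 -37.3 159.1] remain mm [ -4.3 -61.7 -19.1] rot deg [-0.51  0.45  6.92] F [ 0.2  0.1 -0.7] w 26.9 t 16.2
[[0.0142, 0.0046, -0.0061, -0.0027, -0.0302, -0.0012, 0.01],[0.014, 0.0047, -0.0065, -0.0027, -0.0302, -0.0012, 0.01],[0.0138, 0.0047, -0.0069, -0.0027, -0.0302, -0.0012, 0.01],[0.0136, 0.0048, -0.0073, -0.0027, -0.0302, -0.0012, 0.01]]
```

>>> {"method": "play_rows", "body": {"series": [[0.0142, 0.0046, -0.006, -0.0027, -0.03, -0.0012, 0.01], [0.014, 0.0046, -0.0065, -0.0027, -0.03, -0.0012, 0.01], [0.0138, 0.0046, -0.007, -0.0027, -0.03, -0.0012, 0.01], [0.0125, 0.0046, -0.0073, -0.0027, -0.028, -0.0012, 0.01], [0, 0, 0, 0, 0, 0, 0.01], [0, 0, 0, 0, 0, 0, 0.01], [0, 0, 0, 0, 0, 0, 0.01]]}}

```text
clock: 16.9
position: [537.2, -104.5, 138.2]
ee_rot: [0.599, -0.377, 0.375, -0.598]
contact_force: [0.3, -0.2, -0.8]
gripper_width: 27.4
```

```bash
python3 - <<'E'
from h import *
snap('wrist','w5');plan([540,-99,140],296,-1,0.01)
print(proj('w5',[602.6,-68.2,84]))
crop('w5','c5',150,40,350,330,2)
i=cv2.imread('pics/w5.png')[30:330,156:356];cv2.imwrite('pics/c5.png',cv2.resize(i,None,fx=2,fy=2,interpolation=cv2.INTER_CUBIC))
E
```

```text
pos [ 537.3 -104.4  138.4] remain mm [2.7 5.4 1.6] rot deg [-0.01 -0.19  0.29] F [-0.2 -0.4 -0.3] w 26.8 t 16.95
[249.51679629  96.97180843]
```

View pics/c5.png

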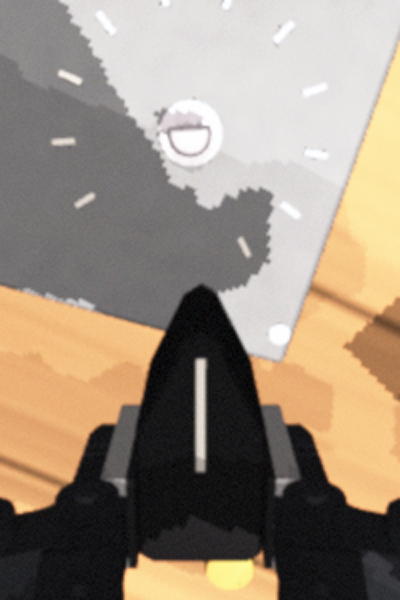

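The spindle's flat faces up the image, towards the held nose, so the orientation choice is right. One enlarged crop of the spindle and nose from the same picture for the fine offset.

```bash
python3 - <<'E'
from h import *
i=cv2.imread('pics/w5.png');f=lambda u0,v0,u1,v1,s:cv2.resize(i[v0:v1,u0:u1],None,fx=s,fy=s,interpolation=cv2.INTER_CUBIC)
a=f(232,76,272,116,10);g=np.clip(f(216,165,296,320,3.8).astype(float)*1.8+15,0,255)
o=np.zeros((590,720,3),np.uint8);o[:400,:400]=a;o[:589,410:714]=g;cv2.imwrite('pics/c6.png',o)
E
```

```text
(no output)
```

View pics/c6.png

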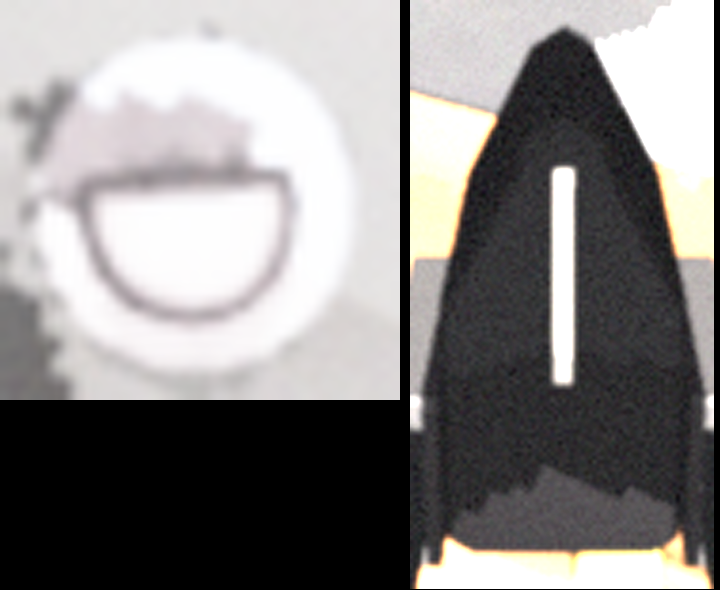

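```bash
python3 - <<'E'
from h import *
A=lambda u,v:(187+u/6-.42,14+v/6-.42); g=lambda u,v:ray('w4',*A(u,v),42)[:2]
n,t=g(382,62),g(376,462);u=(n-t)/np.hypot(*(n-t)); 
k=56/np.hypot(*(n-t))
for p in((377,295),(381,90)):print('line x in knob', 36-np.dot(n-g(*p),u)*k)
s=read_state();r=R.from_quat(s['ee_rot']);m=r.as_matrix();tcp=s['position']
S=lambda u,v:(232+u/10-.45,76+v/10-.45);N=lambda u,v:(216+(u-410)/3.8-.37,165+v/3.8-.37)
for p in((563,384),(564,167)):print('line tool',r.inv().apply(ray('w5',*N(*p),tcp[2]-12.7+42)-tcp))
ax=ray('w5',*S(187.5,212),82);print('axis',ax,'ring',ray('w5',*S(196,205),60))
for a,b in(((95,187),(285,182)),((80,180),(295,170))):
    d=ray('w5',*S(*b),83)-ray('w5',*S(*a),83);print('flat normal yaw',np.degrees(np.arctan2(d[1],d[0]))+90)
print('tool z yaw',np.degrees(np.arctan2(m[1,2],m[0,2])),'tool x',np.degrees(np.arctan2(m[1,0],m[0,0])))
E
```

```text
line x in knob 4.2138746489852466
line x in knob 32.295815960735176
line tool [ -0.16012138 -29.31782548   6.10200029]
line tool [ -0.06256768 -29.39594334  32.63763713]
axis [602.88788296 -68.56384762  82.        ] ring [603.07032027 -68.6602338   60.        ]
flat normal yaw 27.166184861183858
flat normal yaw 28.26458837043743
tool z yaw 25.708800986566928 tool x -64.29148077697114
```

```bash
python3 - <<'E'
from h import *
plan([601.6,-69.2,112],297,6,0.01)
E
```

```text
pos [ 537.3 -104.4  138.4] remain mm [ 64.3  35.2 -26.4] rot deg [-0.01 -0.19  1.29] F [-0.2 -0.4 -0.3] w 26.8 t 16.95
[[-0.0006, 0.0044, 0.0122, 0.0005, -0.0038, -0.0003, 0.01],[-0.0006, 0.0044, 0.0122, 0.0005, -0.0038, -0.0003, 0.01],[-0.0005, 0.0044, 0.0122, 0.0005, -0.0038, -0.0003, 0.01],[-0.0005, 0.0044, 0.0122, 0.0005, -0.0038, -0.0003, 0.01],[-0.0005, 0.0044, 0.0122, 0.0005, -0.0038, -0.0003, 0.01],[-0.0004, 0.0044, 0.0122, 0.0005, -0.0038, -0.0003, 0.01]]
```

>>> {"method": "play_rows", "body": {"series": [[-0.0006, 0.0035, 0.012, 0.0005, -0.0038, 0, 0.01], [-0.0006, 0.0035, 0.012, 0.0005, -0.0038, 0, 0.01], [-0.0005, 0.0035, 0.012, 0.0005, -0.0038, 0, 0.01], [-0.0005, 0.0035, 0.012, 0.0005, -0.0038, 0, 0.01], [-0.0005, 0.0035, 0.012, 0.0005, -0.0038, 0, 0.01], [0, 0.0035, 0.007, 0.0005, -0.0038, 0, 0.01], [0, 0, 0, 0, 0, 0, 0.01], [0, 0, 0, 0, 0, 0, 0.01], [0, 0, 0, 0, 0, 0, 0.01]]}}

```text
clock: 17.85
position: [602.9, -66.6, 114.6]
ee_rot: [-0.604, 0.368, -0.367, 0.604]
contact_force: [0.2, 0.5, -1.1]
gripper_width: 27.5
```

```bash
python3 - <<'E'
from h import *
plan([601.6,-69.2,105],297,2,0.01,avg(3))
E
```

```text
std [0.03 0.04 0.1 ]
pos [602.8 -66.7 114.9] remain mm [-1.2 -2.5 -9.9] rot deg [-0.09  0.   -0.33] F [ 0.1  0.1 -0.6] w 27.1 t 18.0
[[0.0008, 0.0049, -0.0011, -0.0004, 0.0029, -0.0007, 0.01],[0.0008, 0.0049, -0.0011, -0.0004, 0.0029, -0.0007, 0.01]]
```

>>> {"method": "play_rows", "body": {"series": [[0.0008, 0.005, -0.001, 0, 0.003, 0, 0.01], [0.0008, 0.004, -0.001, 0, 0.003, 0, 0.01], [0, 0, 0, 0, 0, 0, 0.01], [0, 0, 0, 0, 0, 0, 0.01]]}}

```text
clock: 18.4
position: [601.1, -69.9, 105.8]
ee_rot: [-0.602, 0.37, -0.37, 0.603]
contact_force: [-0.8, 0.1, -0.2]
gripper_width: 27.3
```

```bash
python3 - <<'E'
from h import *
plan([601.6,-69.2,101],297,1,0.01,avg(3))
E
```

```text
std [0.1  0.05 0.08]
pos [601.2 -69.8 105.9] remain mm [ 0.4  0.6 -4.9] rot deg [-0.11  0.05  0.1 ] F [ 0.6  0.  -0.9] w 27.1 t 18.55
[[-0.0003, 0.0049, 0.0006, -0.0017, -0.0018, -0.0013, 0.01]]
```

>>> {"method": "play_rows", "body": {"series": [[-0.0003, 0.003, 0.0005, 0, 0, 0, 0.01], [0, 0.003, 0, 0, 0, 0, 0.01], [0, 0.002, 0, 0, 0, 0, 0.01], [0, 0.0015, 0, 0, 0, 0, 0.01], [0, 0.001, 0, 0, 0, 0, 0.01], [0, 0, 0, 0, 0, 0, 0.01]]}}

```text
clock: 19.15
position: [601.8, -69.0, 94.5]
ee_rot: [-0.602, 0.37, -0.37, 0.603]
contact_force: [-0.2, 0.2, -0.5]
gripper_width: 26.9
```

```bash
python3 - <<'E'
from h import *
plan([601.6,-69.2,91],297,1,0.01,avg(3))
E
```

```text
std [0.05 0.   0.09]
pos [601.9 -69.   94.7] remain mm [-0.3 -0.2 -3.7] rot deg [-0.11  0.09  0.08] F [ 0.  -0.2 -0.4] w 26.8 t 19.3
[[0.0, 0.0037, -0.0004, -0.0023, -0.0013, -0.001, 0.01]]
```

>>> {"method": "play_rows", "body": {"series": [[0, 0.002, 0, 0, 0, 0, 0.01], [0, 0.0015, 0, 0, 0, 0, 0.01], [0, 0.0015, 0, 0, 0, 0, 0.01], [0, 0.001, 0, 0, 0, 0, 0.01], [0, 0, 0, 0, 0, 0, 0.01]]}}

```text
clock: 19.8
position: [601.9, -69.1, 88.5]
ee_rot: [-0.602, 0.37, -0.37, 0.604]
contact_force: [0.3, -0.0, -0.9]
gripper_width: 27.2
```

```bash
python3 - <<'E'
from h import *
plan([601.6,-69.2,81],297,1,0.01,avg(3))
E
```

```text
std [0.01 0.02 0.05]
pos [601.9 -69.1  88.6] remain mm [-0.3 -0.1 -7.6] rot deg [-0.1   0.11  0.08] F [ 0.4  0.3 -0.3] w 27.1 t 19.95
[[-0.0001, 0.0076, -0.0003, -0.0025, -0.0014, -0.0008, 0.01]]
```

>>> {"method": "play_rows", "body": {"series": [[0, 0.0025, 0, 0, 0, 0, 0.01], [0, 0.002, 0, 0, 0, 0, 0.01], [0, 0.0015, 0, 0, 0, 0, 0.01], [0, 0.001, 0, 0, 0, 0, 0.01], [0, 0, 0, 0, 0, 0, 0.01]]}}

```text
clock: 20.45
position: [601.9, -69.2, 81.1]
ee_rot: [-0.602, 0.37, -0.37, 0.604]
contact_force: [-0.2, 0.3, -0.3]
gripper_width: 27.0
```

```bash
python3 - <<'E'
from h import *
plan([601.6,-69.2,74.7],297,1,0.01,avg(3))
E
```

```text
std [0.02 0.01 0.08]
pos [602.  -69.2  81.2] remain mm [-0.4 -0.  -6.5] rot deg [-0.1   0.12  0.08] F [ 0.3 -0.2 -1. ] w 27.1 t 20.6
[[-0.0001, 0.0065, -0.0003, -0.0026, -0.0014, -0.0006, 0.01]]
```

Now press against the spring, expecting about 5 N rising to 11 N.

>>> {"method": "play_rows", "body": {"series": [[0, 0.0015, 0, 0, 0, 0, 0.01], [0, 0.0015, 0, 0, 0, 0, 0.01], [0, 0.001, 0, 0, 0, 0, 0.01], [0, 0, 0, 0, 0, 0, 0.01]]}}

```text
clock: 21.0
position: [602.1, -69.3, 79.6]
ee_rot: [-0.602, 0.369, -0.37, 0.604]
contact_force: [-1.1, 0.7, 4.6]
gripper_width: 27.2
```

```bash
python3 - <<'E'
from h import *
plan([601.6,-69.2,74.7],297,1,0.01,avg(3))
E
```

```text
std [0.01 0.01 0.08]
pos [602.1 -69.3  79.6] remain mm [-0.5  0.1 -4.9] rot deg [-0.06  0.18  0.03] F [-2.5  0.4  4.7] w 27.0 t 21.15
[[-0.0003, 0.0049, -0.0005, -0.0033, -0.0005, 0.0004, 0.01]]
```

>>> {"method": "play_rows", "body": {"series": [[0, 0.003, 0, 0, 0, 0, 0.01], [0, 0.003, 0, 0, 0, 0, 0.01], [0, 0.003, 0, 0, 0, 0, 0.01], [0, 0.003, 0, 0, 0, 0, 0.01]]}}

```text
clock: 21.55
position: [602.3, -69.4, 74.2]
ee_rot: [-0.603, 0.367, -0.37, 0.604]
contact_force: [-8.8, 2.8, 21.7]
gripper_width: 26.9
```

```bash
python3 - <<'E'
from h import *
plan([601.6,-69.2,74.7],297,1,0.01,avg(3))
E
```

```text
std [0.01 0.   0.01]
pos [602.3 -69.4  74.3] remain mm [-0.7  0.2  0.4] rot deg [ 0.05  0.24 -0.14] F [-7.9  2.5 19. ] w 26.9 t 21.7
[[-0.0005, -0.0004, -0.0006, -0.0033, 0.0024, 0.0027, 0.01]]
```

```bash
python3 - <<'E'
from h import *
snap('side','s7');i=cv2.imread('pics/s7.png');cv2.imwrite('pics/c7.png',cv2.resize(i[110:330,170:400],None,fx=2.6,fy=2.6,interpolation=cv2.INTER_CUBIC))
plan([601.6,-69.2,74.7],297,-1,0.01,avg(3))
E
```

```text
std [0.01 0.01 0.  ]
pos [602.3 -69.4  74.3] remain mm [-0.7  0.2  0.4] rot deg [ 0.05  0.25 -0.13] F [-8.2  2.4 18.7] w 27.5 t 21.9
```

View pics/c7.png

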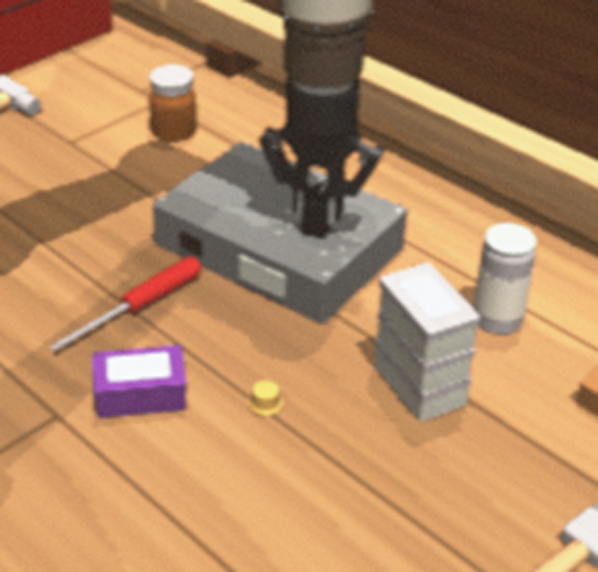

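The side view shows three tins squarely stacked at (430,340), the knob seated and gripped on the spindle at (315,215), and the other things undisturbed. The push is steady at about 19 N, above the 11 N needed at the stop.

```bash
python3 -c "
from bench import job_done;print(job_done())"
```

```text
the job is handed in; nothing more can be done
None
```

The tin is stacked and released on the column, and I handed the job in at about 22 s with the knob home on the spindle, still gripped and pressed down.

- **Column:** The wrist view after release put the top tin about 1.5 mm and 0.5° from the column position I had measured. A final side view showed three squarely stacked tins and nothing else visibly moved.
- **Knob fit:** The nose is turned to about 27°, matching the spindle's flat, which I measured at 25° to 28° in different views. The knob went on with no measurable resistance.
- **Press:** The spring took up at about 5 N. The tool then went down about 6 mm to a firm stop and held a steady 19 N, well above the spring's 11 N at the stop.
- **Sideways load:** About 8 N of sideways force remains at the stop. It was steady and I left it alone.

None of the checks failed. The spindle's travel was judged only from tool height and force, and the knob's final seating from those and the side view, because neither could be measured directly.

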